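# Clamp a test cassette: snug, then an eighth of a turn

## Task

Slide the test cassette along the channel of the clamping holder until it is fully home against the end stop, then turn the orange wing knob clockwise until you feel the clamp foot bear on the cassette and the resistance rises sharply, and from there give it one extra eighth of a turn (45 degrees) and no more. Overtightening crushes the cassette; leave the two vials standing where they are.

Things in the scene. Friction and masses are not known exactly. Their poses are not given: they have to be found in the camera images.
- holder: grey base plate 124 x 92 x 8 mm of the clamping holder, fixed. Origin: plate underside, below the cassette's centre when home; plate x from -66 to +58 mm. +x runs along the channel from its open end (robot side) to the end stop, z up. Aluminium side guides: inner faces y = -13 and +13 mm, x from -14 to +36 mm, tops z = 20 mm. Rubber pad between them, top z = 14 mm.
- stop (a point): middle of the face of the aluminium end stop, at the holder's x = +36 mm, z = 18 mm; the cassette's far end must touch this face.
- bridge (a point): middle of the top of the aluminium bridge (24 x 78 mm, z from 34 to 42 mm) that spans the channel at the holder's x = +22 mm on posts at y = -31 and +31 mm and carries the clamp screw.
- cassette: white flat test cassette 72 x 24 x 9 mm, loose, lying in the channel, not yet home. Origin: centre of its underside; x along its length, z up. Home, its origin is at the holder's x = 0 and its near end, 22 mm clear of the guides, at x = -36 mm. It slides easily (under 1 N).
- pad: black rubber pad 73 x 25 mm under the cassette, sprung; origin at the centre of its top, z up. It yields by about 1 mm under the clamped cassette.
- knob_grip (a point): grip point of the orange wing knob, on the vertical screw axis (holder's x = +22 mm, y = 0). The wing is an upright bar 50 mm long, 14 mm thick, 26 mm high; the point is 20 mm above its underside, 6 mm below its top, 72 mm above the table at knob = 0. The point's x axis runs along the wing and turns with it. Pinch it from above across its 14 mm.
- knob (a joint): knob angle, rad, grows clockwise from above (tightening), 0 to 0.5 at the start, at most 6.2; the knob sinks 1.6 mm per rad. Light steady friction (0.09 N m) until the foot meets the cassette, at an angle between 1.1 and 2.9 that differs every time and must be felt; there it rises at once by 0.05 to 0.1 N m, then by 0.15 to 0.25 N m per 45 degrees (clamping force about 12 N, then 25 N per 45 degrees). Holds by itself when let go.
- vial_green: sample vial with a green cap, 23 mm across, 72 mm tall, standing free on the table; origin at the centre of its underside. A bystander.
- vial_red: sample vial with a red cap, 23 mm across, 72 mm tall, standing free on the table; origin at the centre of its underside. A bystander.
Things that resemble listed ones, but are neither listed nor needed, are in the scene too. There is more than one size of the cassette; the job needs the largest.

How it is judged (in metres and radians):
On the way, in this order (a step that is already met when the one before it is completed fails the run):
1. the cassette is home against the end stop, not yet clamped (x of cassette in the frame of holder between -0.003 and 0.003 m and z of cassette in the frame of holder below 0.017 m and angle between the x axis of cassette and the x axis of holder, either way round below 0.12 rad and contact force between pad and cassette below 3 N), for 0.2 s.
2. the clamp foot bears on the cassette while it is home (x of cassette in the frame of holder between -0.003 and 0.003 m and z of cassette in the frame of holder below 0.017 m and angle between the x axis of cassette and the x axis of holder, either way round below 0.12 rad and contact force between pad and cassette above 4 N), for 0.1 s.
At the end, for the whole second after the job is handed in: The cassette lies flat in the channel within 3 mm of home and the clamp presses it on the rubber pad with 25 to 53 N (about an eighth of a turn past first contact, 25 to 70 degrees); the knob is still and both vials stand upright (x of cassette in the frame of holder between -0.003 and 0.003 m and z of cassette in the frame of holder below 0.017 m and angle between the x axis of cassette and the x axis of holder, either way round below 0.12 rad and contact force between pad and cassette between 25 and 53 N and velocity of joint knob between -0.05 and 0.05 rad/s and angle between each of vial_green, vial_red's own z axis and vertical below 0.2 rad); the robot touches nothing.
It fails at once if the clamp is overtightened: more than 65 N on the cassette (a quarter turn past first contact) (contact force between pad and cassette above 65 N).
It fails at once if a vial is knocked more than 3 cm from its place (distance of any of vial_green, vial_red from where it was at the start of the episode above 0.03 m).
It also fails if it takes over 72 s, if anything falls off the work surface, if the arm or the gripper's body presses on something with over 40 N, if the wrist force passes 120 N, or if a joint passes its speed limit or range.

## Robot

A 6-joint arm with a two-finger parallel gripper is mounted at the origin on a cart in front of the work surface, level with it; the furniture and walls round the work are solid. World frame = base frame: x ahead of the robot, y to its left, z up, the work surface at z = 0. Lengths are in mm, angles in rad, forces in N, time in s.
With the tool pointing down it reaches from about 300 to 775 mm from the base axis. Payload 14.6 kg.
Tool frame: the origin (TCP) lies between the finger pads; the fingertips stand 25 mm ahead of it and the grasp point (between the pads) lies 6 mm ahead of it; z points along the fingers, x is the direction in which the jaws open and shut, and the axes are right-handed (so a half turn about z gives the same grasp; the last joint's range is limited). The gripper opens to 94 mm and grips with 3 to 60 N. Pads are 16 mm wide; open, the fingers measure 119 mm over their backs; the gripper's body (75 mm by 177 mm) begins 78 mm behind the grasp point.
Start: joints at [-1.412, 0.3, 1.521, -0, 1.321, -0.067], TCP at [123.131, -536.03, 230.446] pointing down, gripper open.
Joint ranges: [-3.03, 3.03], [-0.79, 2.21], [0.23, 2.52], [-1.04, 4.18], [0, 3.07], [-2.55, 2.55]. Speed limits (rad/s): [2.22, 2.22, 2.57, 3.14, 3.14, 3.14].

## Interface

Orientations are given as [roll, pitch, yaw] about the fixed x, y, z axes, in that order (R = Rz(yaw) Ry(pitch) Rx(roll)).
In Python, from cell import manip gives the robot as it stands.
- The arm moves only by the tool apply_moves, never from a script. Its argument "series" is a list of rows, each a list of 3 entries, a list of its own where there are three numbers: the shift along the world's x, y, z in cm, then the turn, a rotation vector about the world's x, y, z in rad, then the opening in per cent of the stroke, from 0 (shut) to 100 (fully open). A call has exactly 10 rows; each row is the pose to reach, as a shift and turn from the pose commanded when the call began; what a row does not reach only later rows make up. A row lasts 1/8 s, in which the tool goes at most 62.5 mm and 10.7 degrees, less where a joint would pass 70% of its speed; a pose out of reach is approached as far as the arm can. A call with a gripper value outside its range is refused whole. The fingers move at their own pace and stop on an object; "grip_force" is the grip in N (left out, the last holds). Time passes only in rows, so rows that repeat a pose let the fingers close, or fill a call up. It gives the time, the measured TCP pose, the force and the opening at its end, in the units of the state.
- manip.read_state(): the state, without advancing time (a new reading comes with each control period).
- manip.camera(name): name is "side" or "top" or "wrist"; returns (picture, depth): 400x640x3 uint8, red, green, blue; 400x640 float32, mm along the optical axis (not along the pixel's ray), 0 where there is no reading.
- manip.camera_info(name): a dict with "intrinsics" (3x3 intrinsics, pixels), "extrinsics" (4x4, takes a point from world to camera coordinates); the wrist camera has in their place "hand_eye" (4x4, takes a point from camera to tool coordinates, whose origin is the TCP and whose axes are the tool frame's). Camera axes: x right, y down, z forward; pixel columns grow to the right and rows downward; lengths in mm; the calibration is good to about 2 mm. A picture is of the moment at which its call begins: read the wrist's pose just before it. camera_info takes no time and is no camera call.
- manip.sign_off(): hands the job in, once; it reports no verdict.
The state is a dict: "clock": time; "joints": joint angles; "qd": joint speeds; "effort": joint torques, N m; "eef_pos": TCP position; "eef_rot": TCP orientation; "wrist_force": force on the tool from outside, world axes, zero at the start; "moment": the same for the moment, N m; "finger_gap": finger opening in mm.
Only numpy, scipy, OpenCV 4.12 (cv2) and the standard library are available. Lean on these libraries where they do the work, as an engineer would, in place of code of your own. Each camera call takes 0.05 s, during which the arm holds its last target.

## Working session

There is one attempt and no reset: what is moved stays moved. The work goes in short steps, Python scripts to look and compute and a tool call to move; the robot and the scene stay as the last step left them, time stands still between calls to the robot, and variables do not carry over. Pictures are saved under pics/ and viewed, and the job is handed in when it is done.

Besides the shell and the picture viewer there is one more tool, called after "Call:" as name(argument=value, ...) on one line, values as JSON. apply_moves: Moves the arm, as the interface text tells. Its arguments: {"type":"object","properties":{"series":{"type":"array","items":{"type":"array"}},"grip_force":{"type":"number"}},"required":["series"]}

```bash
ls; mkdir -p pics; python3 - <<'E'
from cell import manip
import cv2,numpy as np
print(manip.read_state())
for n in ("side","top","wrist"):
    i=manip.camera_info(n); print(n,{k:np.round(v,3).tolist() for k,v in i.items() if hasattr(v,'shape') or isinstance(v,list)})
for n in ("side","top"):
    p,d=manip.camera(n); cv2.imwrite(f"pics/{n}0.png",p[:,:,::-1]); np.save(f"{n}_d.npy",d)
    np.save(f"{n}_p.npy",p)
E
```

```text
pics
{'clock': 0.0, 'joints': array([-1.41159558e+00,  3.00488404e-01,  1.52156684e+00,  2.45010360e-06,
        1.32069407e+00, -6.65857080e-02]), 'qd': array([ 0.00053833,  0.00080571,  0.00119207,  0.000846  , -0.00033557,
       -0.00029358]), 'effort': array([-2.52076876e-03, -5.31807375e+01, -3.52737951e+01,  7.07219448e-02,
        2.43869046e-02, -5.68083078e-05]), 'eef_pos': array([ 123.09942009, -535.81425164,  229.8828429 ]), 'eef_rot': array([-3.14151333e+00,  1.15394654e-03, -1.34501043e+00]), 'wrist_force': array([-0.06044286,  0.67874481,  0.40013921]), 'moment': array([ 0.01839661, -0.04384169, -0.02065964]), 'finger_gap': 93.56880549549122}
side {'intrinsics': [[482.712, 0.0, 320.263], [0.0, 482.712, 187.445], [0.0, 0.0, 1.0]], 'extrinsics': [[-1.0, 0.02, 0.017, 540.459], [-0.004, 0.517, -0.856, 144.187], [-0.026, -0.856, -0.517, 862.948], [0.0, 0.0, 0.0, 1.0]]}
top {'intrinsics': [[414.645, 0.0, 318.585], [0.0, 414.645, 197.089], [0.0, 0.0, 1.0]], 'extrinsics': [[-0.007, -1.0, -0.009, -137.857], [-0.998, 0.008, -0.066, 547.075], [0.066, 0.008, -0.998, 878.469], [0.0, 0.0, 0.0, 1.0]]}
wrist {'intrinsics': [[283.285, 0.0, 318.238], [0.0, 283.285, 203.272], [0.0, 0.0, 1.0]], 'hand_eye': [[1.0, -0.0, 0.001, -0.092], [0.0, 0.963, 0.271, -77.305], [-0.001, -0.271, 0.963, -154.927], [0.0, 0.0, 0.0, 1.0]]}
```

View pics/side0.png

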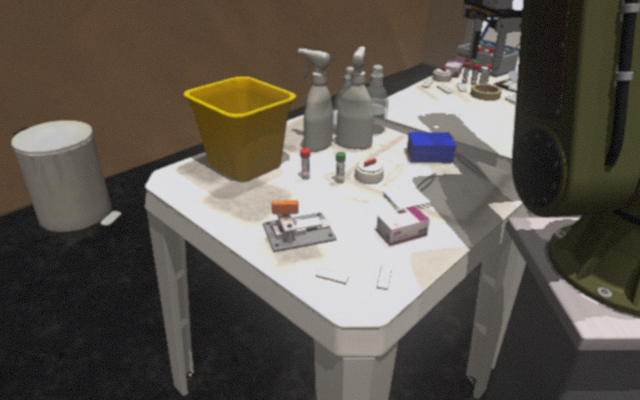

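View pics/top0.png

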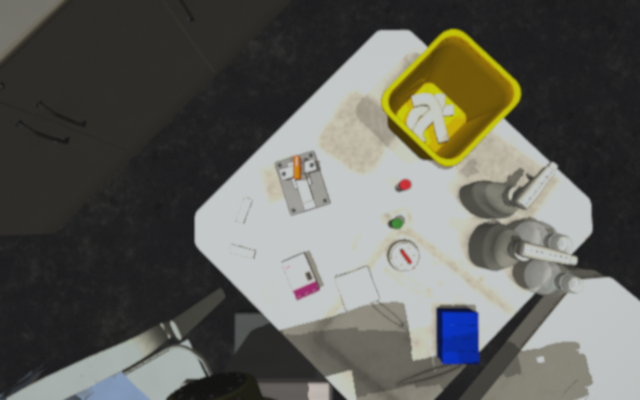

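```bash
cat > h.py <<'E'
import numpy as np,cv2
from cell import manip
def ray(n,u,v):
    i=manip.camera_info(n);K=np.array(i["intrinsics"]);E=np.array(i["extrinsics"])
    d=np.linalg.inv(K)@[u,v,1.];R=E[:3,:3];return -R.T@E[:3,3],R.T@d
def plane(n,u,v,z):
    o,d=ray(n,u,v);return o+d*(z-o[2])/d[2]
def proj(n,P):
    i=manip.camera_info(n);K=np.array(i["intrinsics"]);E=np.array(i["extrinsics"])
    c=E[:3,:3]@np.asarray(P,float)+E[:3,3];c=K@c;return c[:2]/c[2]
E
python3 - <<'E'
from h import *
p=np.load("top_p.npy");d=np.load("top_d.npy")
c=p[140:225,260:345];cv2.imwrite("pics/topc.png",cv2.resize(c[:,:,::-1],None,fx=7,fy=7,interpolation=cv2.INTER_CUBIC))
s=np.load("side_p.npy")[190:260,250:350];cv2.imwrite("pics/sidec.png",cv2.resize(s[:,:,::-1],None,fx=8,fy=8,interpolation=cv2.INTER_CUBIC))
hsv=cv2.cvtColor(p,cv2.COLOR_RGB2HSV)
m=cv2.inRange(hsv,(5,140,120),(17,255,255));m[:, :250]=0;m[:,350:]=0
n,l,st,ce=cv2.connectedComponentsWithStats(m);print(st[1:],ce[1:])
for nm,z,(u,v) in (("knobtop",78,(297,168)),("red",72,(404,185)),("green",72,(397,222))): print(nm,plane("top",u,v,z))
g=(hsv[...,1]<40)&(hsv[...,2]<175)&(hsv[...,2]>70);g=g.astype(np.uint8)*255
g[:145]=0;g[220:]=0;g[:,:268]=0;g[:,335:]=0
cs,_=cv2.findContours(g,0,2);allp=max(cs,key=cv2.contourArea)
r=cv2.minAreaRect(allp);b=cv2.boxPoints(r);print(r);print([plane("top",*q,8) .round(1).tolist() for q in b])
E
```

```text
[[294 156   7  23  79]] [[297.13924051 167.83544304]]
knobtop [601.36742997 -99.28267139  78.        ]
red [ 565.61075537 -315.9422953    72.        ]
green [ 490.8017411  -300.28760888   72.        ]
((302.52435302734375, 182.45404052734375), (57.34674835205078, 44.11288070678711), 72.89727020263672)
[[625.7, -42.4, 8.0], [653.7, -135.2, 8.0], [532.7, -171.2, 8.0], [505.1, -79.1, 8.0]]
```

View pics/topc.png

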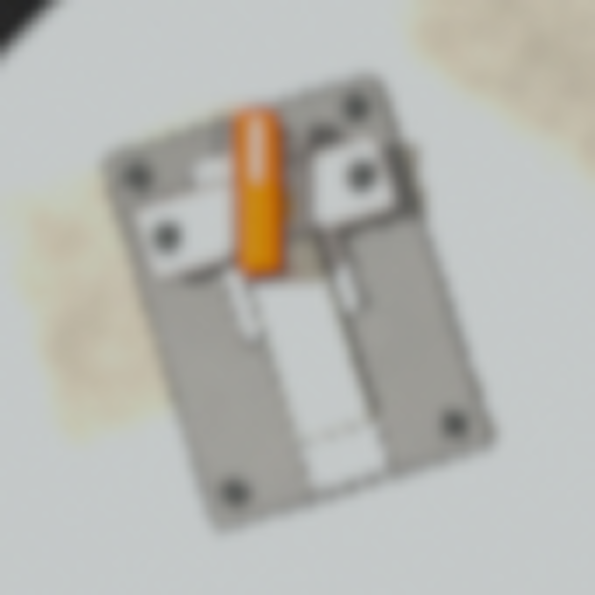

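View pics/sidec.png

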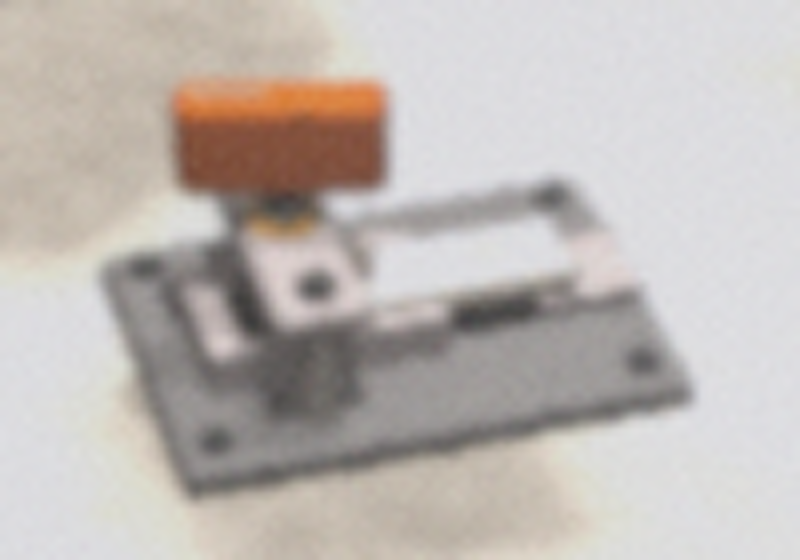

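Candidates (top view):
- **Cassette:** the one in the holder at (307,193) is the largest and lies in the channel. The smaller strips at (243,210) and (242,251) are decoys, and so are the white strips in the bin at (430,115).
- **Knob:** orange wing at (297,168), against the red-handled white jar at (404,257), which is a decoy.

The crops show the holder with the cassette part-way in, and the wing over the bridge. The plate's open end is at the bottom of the picture. I'll go closer with the wrist camera.

Call:
apply_moves(series=[[[3.8, 4.1, 0], [0, 0, 0.16], 100], [[7.6, 8.2, 0], [0, 0, 0.32], 100], [[11.4, 12.3, 0], [0, 0, 0.48], 100], [[15.2, 16.4, 0], [0, 0, 0.64], 80], [[19, 20.4, 0], [0, 0, 0.8], 60], [[22.8, 24.5, 0], [0, 0, 0.96], 40], [[26.6, 28.5, -0.5], [0, 0, 1.12], 20], [[30.4, 32.6, -1], [0, 0, 1.28], 0], [[34.2, 36.6, -2], [0, 0, 1.44], 0], [[38.3, 40.7, -3], [0, 0, 1.6], 0]], grip_force=20)

```text
clock: 1.35
eef_pos: [507.1, -127.5, 200.1]
eef_rot: [3.142, 0.0, 0.26]
wrist_force: [0.3, -1.4, 0.2]
finger_gap: 27.6
```

Call:
apply_moves(series=[[[0, 0, 0], [0, 0, 0.17], 0], [[0, 0, 0], [0, 0, 0.34], 0], [[0, 0, 0], [0, 0, 0.51], 0], [[0, 0, 0], [0, 0, 0.68], 0], [[0, 0, 0], [0, 0, 0.85], 0], [[0, 0, 0], [0, 0, 1.02], 0], [[0, 0, 0], [0, 0, 1.19], 0], [[0, 0, 0], [0, 0, 1.36], 0], [[0, 0, 0], [0, 0, 1.5], 0], [[0, 0, 0], [0, 0, 1.61], 0]])

```text
clock: 2.6
eef_pos: [506.0, -129.0, 200.1]
eef_rot: [-3.141, -0.0, 1.869]
wrist_force: [-0.5, 0.4, -0.3]
finger_gap: 0.6
```

```bash
cat >> h.py <<'E'
from scipy.spatial.transform import Rotation as Ro
def wcam(s):
    i=manip.camera_info("wrist");H=np.array(i["hand_eye"]);T=np.eye(4)
    T[:3,:3]=Ro.from_euler("xyz",s["eef_rot"]).as_matrix();T[:3,3]=s["eef_pos"];return np.array(i["intrinsics"]),T@H
def wplane(s,u,v,z):
    K,T=wcam(s);d=T[:3,:3]@np.linalg.inv(K)@[u,v,1.];o=T[:3,3];return o+d*(z-o[2])/d[2]
def wproj(s,P):
    K,T=wcam(s);c=K@(T[:3,:3].T@(np.asarray(P,float)-T[:3,3]));return c[:2]/c[2]
def wshot(name):
    import pickle
    s=manip.read_state();p,d=manip.camera("wrist");cv2.imwrite(f"pics/{name}.png",p[:,:,::-1])
    pickle.dump((s,p,d),open(name+".pkl","wb"));return s,p,d
O=np.array([583.1,-105.9]);YAW=0.294
def h2w(x,y,z): c,s=np.cos(YAW),np.sin(YAW);return np.array([O[0]+c*x-s*y,O[1]+s*x+c*y,z])
def w2h(P): c,s=np.cos(YAW),np.sin(YAW);a=P[0]-O[0];b=P[1]-O[1];return np.array([c*a+s*b,-s*a+c*b,P[2]])
E
python3 - <<'E'
from h import *
s,p,d=wshot("w1");print(s["clock"],s["eef_pos"],s["eef_rot"],s["joints"],s["finger_gap"])
for P in [(-66,-46,8),(-66,46,8),(58,46,8),(58,-46,8),(22,0,78),(-36,0,23)]: print(P,wproj(s,h2w(*P)).round(1))
E
```

```text
2.6 [ 505.97949026 -128.98594574  200.13103772] [-3.14103728e+00 -3.47603544e-04  1.86908662e+00] [-3.19739561e-01  2.65742710e-01  1.63759405e+00 -4.07168624e-05
  1.23890995e+00 -2.18881300e+00] 0.630252936910277
(-66, -46, 8) [281.8 201.2]
(-66, 46, 8) [354.3 201.5]
(58, 46, 8) [350.8 287.8]
(58, -46, 8) [284.5 287.5]
(22, 0, 78) [317.6 294. ]
(-36, 0, 23) [317.9 227.7]
```

View pics/w1.png

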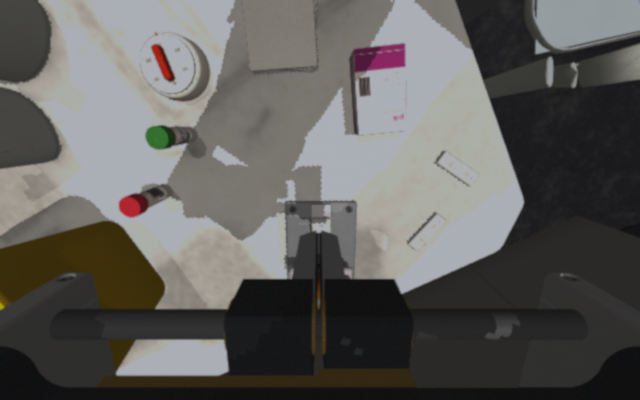

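```bash
python3 - <<'E'
from h import *
import pickle
s,p,d=pickle.load(open("w1.pkl","rb"))
c=p[195:270,275:365];cv2.imwrite("pics/w1c.png",cv2.resize(c[:,:,::-1],None,fx=8,fy=8,interpolation=cv2.INTER_CUBIC))
for u,v in ((285.5,201.5),(355.5,201.5)): print(w2h(wplane(s,u,v,8)).round(1))
for u,v in ((304,201),(316,201.4),(314.3,208),(327,207),(303,209)): pass
pt=np.load("top_p.npy")
for u,v,z in ((308.6,201.4,23),(309.3,209.3,23),(303.8,209.6,14),(314.8,207,14)): print(w2h(plane("top",u,v,z)).round(1))
E
```

```text
[-65.7 -41.3   8. ]
[-66.   47.6   8. ]
[-48.8  -0.6  23. ]
[-65.5   3.   23. ]
[-62.2  14.8  14. ]
[-63.9  -9.7  14. ]
```

View pics/w1c.png

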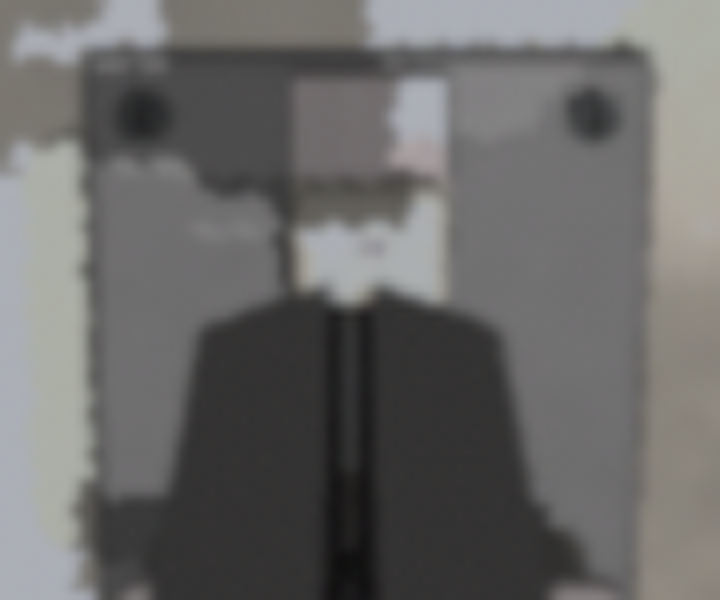

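The tongue at the open end (rows 204–217) is aluminium. The cassette's near end is at about (318,217), roughly 14 mm from home. I'll lower the closed fingers behind it and then push.

Call:
apply_moves(series=[[[0, 0, -4], [0, 0, 0], 0], [[0, 0, -8], [0, 0, 0], 0], [[0, 0, -12], [0, 0, 0], 0], [[0, 0, -14.5], [0, 0, 0], 0], [[0, 0, -15.7], [0, 0, 0], 0], [[0, 0, -15.7], [0, 0, 0], 0], [[0.4, 0.12, -15.7], [0, 0, 0], 0], [[0.8, 0.24, -15.7], [0, 0, 0], 0], [[1.1, 0.33, -15.7], [0, 0, 0], 0], [[1.3, 0.4, -15.7], [0, 0, 0], 0]])

```text
clock: 3.9
eef_pos: [519.4, -125.0, 43.6]
eef_rot: [3.141, 0.0, 1.865]
wrist_force: [-0.4, -0.4, -0.1]
finger_gap: 0.3
```

```bash
python3 - <<'E'
from h import *
s,p,d=wshot("w2");print(s["eef_pos"],s["wrist_force"],w2h(s["eef_pos"]))
t,_=manip.camera("top")
for n,a in (("a",p[200:330,250:390]),): cv2.imwrite("pics/w2c.png",cv2.resize(a[:,:,::-1],None,fx=5,fy=4.5,interpolation=cv2.INTER_CUBIC))
s2,_=manip.camera("side");cv2.imwrite("pics/s2c.png",cv2.resize(s2[170:260,240:360,::-1],None,fx=6,fy=6,interpolation=cv2.INTER_CUBIC))
E
```

```text
[ 519.43153847 -124.97025495   43.64645276] [-0.43240757 -0.42458458 -0.11335651] [-66.46283472   0.19803544  43.64645276]
```

View pics/w2c.png

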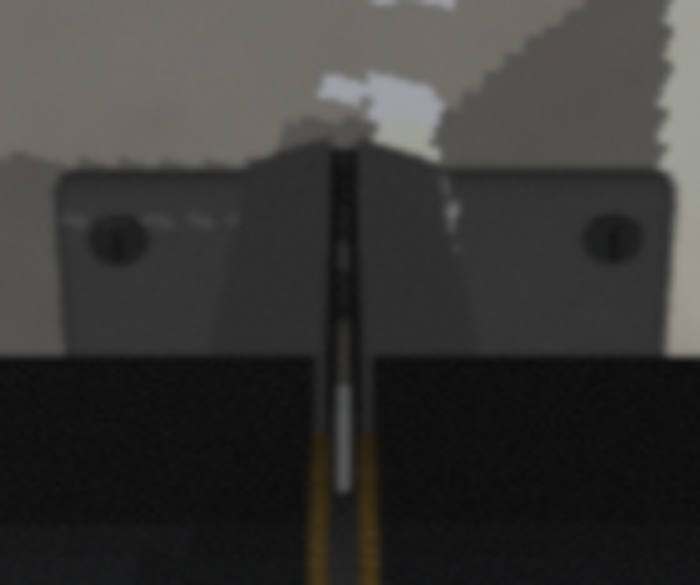

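View pics/s2c.png

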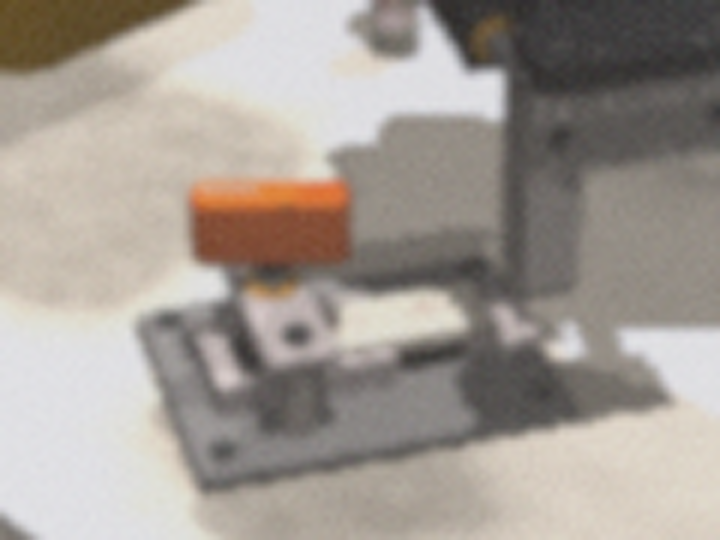

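Call:
apply_moves(series=[[[0.2, 0.06, -0.1], [0, 0, 0], 0], [[0.4, 0.12, -0.1], [0, 0, 0], 0], [[0.6, 0.18, -0.1], [0, 0, 0], 0], [[0.8, 0.24, -0.1], [0, 0, 0], 0], [[1.0, 0.3, -0.1], [0, 0, 0], 0], [[1.2, 0.36, -0.1], [0, 0, 0], 0], [[1.4, 0.42, -0.1], [0, 0, 0], 0], [[1.5, 0.45, -0.1], [0, 0, 0], 0], [[1.6, 0.48, -0.1], [0, 0, 0], 0], [[1.6, 0.48, -0.1], [0, 0, 0], 0]])

```text
clock: 5.3
eef_pos: [535.2, -120.2, 42.5]
eef_rot: [3.141, 0.0, 1.865]
wrist_force: [-0.4, -0.7, -0.5]
finger_gap: 0.2
```

```bash
python3 - <<'E'
from h import *
s=manip.read_state();print(s["eef_pos"],s["wrist_force"],w2h(s["eef_pos"]))
s2,_=manip.camera("side");cv2.imwrite("pics/s3c.png",cv2.resize(s2[170:260,240:360,::-1],None,fx=6,fy=6,interpolation=cv2.INTER_CUBIC))
E
```

```text
[ 535.20793961 -120.19981836   42.45575658] [-0.40449326 -0.74183193 -0.5174282 ] [-49.98097008   0.19205275  42.45575658]
```

View pics/s3c.png

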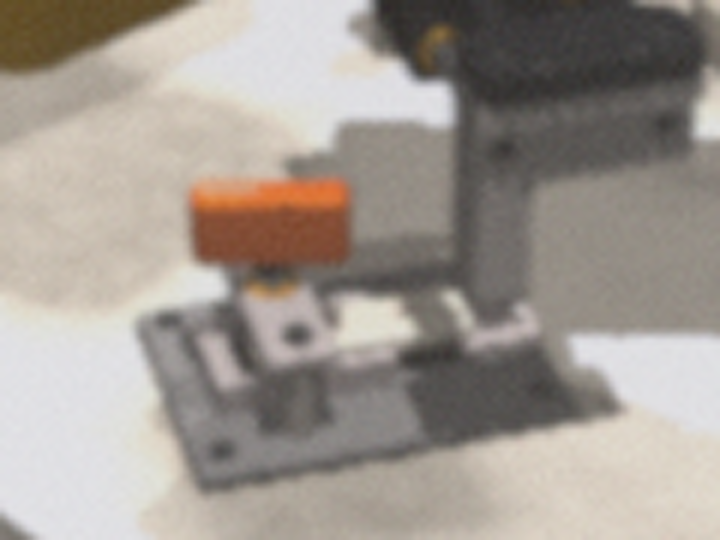

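Call:
apply_moves(series=[[[0.12, 0.04, 0], [0, 0, 0], 0], [[0.24, 0.07, 0], [0, 0, 0], 0], [[0.36, 0.11, 0], [0, 0, 0], 0], [[0.48, 0.15, 0], [0, 0, 0], 0], [[0.6, 0.18, 0], [0, 0, 0], 0], [[0.72, 0.22, 0], [0, 0, 0], 0], [[0.84, 0.25, 0], [0, 0, 0], 0], [[0.9, 0.27, 0], [0, 0, 0], 0], [[0.96, 0.29, 0], [0, 0, 0], 0], [[0.96, 0.29, 0], [0, 0, 0], 0]])

```text
clock: 6.6
eef_pos: [541.6, -118.3, 42.0]
eef_rot: [-3.133, -0.002, 1.865]
wrist_force: [-25.2, -8.4, 13.8]
finger_gap: 0.3
```

```bash
python3 - <<'E'
from h import *
s=manip.read_state();print(s["eef_pos"],s["wrist_force"],w2h(s["eef_pos"]))
s2,_=manip.camera("side");cv2.imwrite("pics/s4c.png",cv2.resize(s2[170:260,240:360,::-1],None,fx=6,fy=6,interpolation=cv2.INTER_CUBIC))
E
```

```text
[ 541.61463122 -118.26765156   42.00800942] [-25.21333719  -8.43098137  13.83992163] [-43.2892653    0.18476523  42.00800942]
```

View pics/s4c.png

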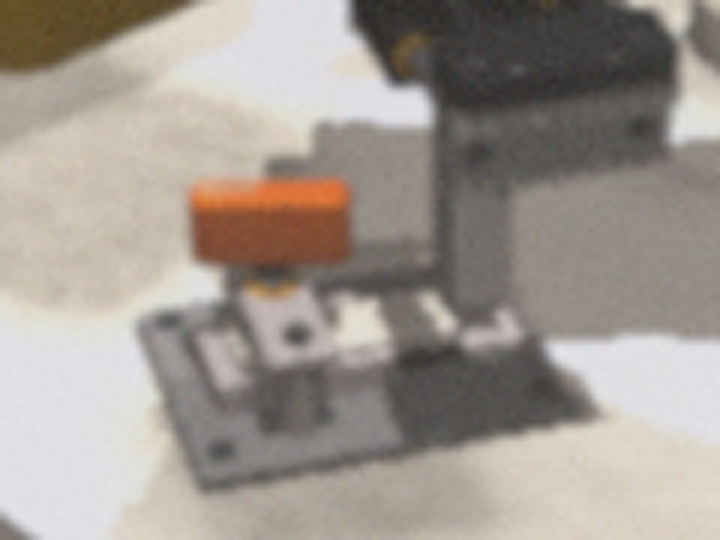

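The cassette came up against a hard contact: 25 N with the fingertip face at holder x ≈ -35, against -36 when home. I'll back off, rise and look.

Call:
apply_moves(series=[[[-1, -0.3, 0], [0, 0, 0], 0], [[-2, -0.6, 0], [0, 0, 0], 0], [[-2.5, -0.75, 3], [0, 0, 0], 0], [[-2.5, -0.75, 8], [0, 0, 0], 10], [[-1, -0.3, 12], [0, 0, -0.05], 20], [[1, 0.3, 15.8], [0, 0, -0.1], 30], [[3, 1, 15.8], [0, 0, -0.15], 40], [[5, 1.5, 15.8], [0, 0, -0.2], 50], [[7, 2.1, 15.8], [0, 0, -0.25], 60], [[8, 2.4, 15.8], [0, 0, -0.25], 60]])

```text
clock: 7.9
eef_pos: [625.2, -93.1, 200.2]
eef_rot: [3.142, -0.0, 1.616]
wrist_force: [-0.5, -0.5, -0.6]
finger_gap: 56.6
```

```bash
python3 - <<'E'
from h import *
s,p,d=wshot("w5");print(s["clock"],s["eef_pos"],s["eef_rot"],s["wrist_force"],s["joints"])
for P in [(-66,-46,8),(-66,46,8),(58,46,8),(22,0,78),(-36,0,23)]: print(P,wproj(s,h2w(*P)).round(1))
t,_=manip.camera("top")
cv2.imwrite("pics/t5.png",t[:,:,::-1]); s2,_=manip.camera("side");cv2.imwrite("pics/s5c.png",cv2.resize(s2[170:260,240:360,::-1],None,fx=6,fy=6,interpolation=cv2.INTER_CUBIC))
E
```

```text
7.9 [625.17662684 -93.06775636 200.17825413] [ 3.14158617e+00 -1.28306624e-04  1.61567471e+00] [-0.48742843 -0.53869023 -0.60347576] [-2.05767816e-01  5.07289728e-01  1.30366007e+00  1.29625371e-04
  1.33066840e+00 -1.82147335e+00]
(-66, -46, 8) [257.1 110.4]
(-66, 46, 8) [333.9  89.5]
(58, 46, 8) [356.7 191.8]
(22, 0, 78) [313.1 185. ]
(-36, 0, 23) [301.1 126.2]
```

View pics/w5.png

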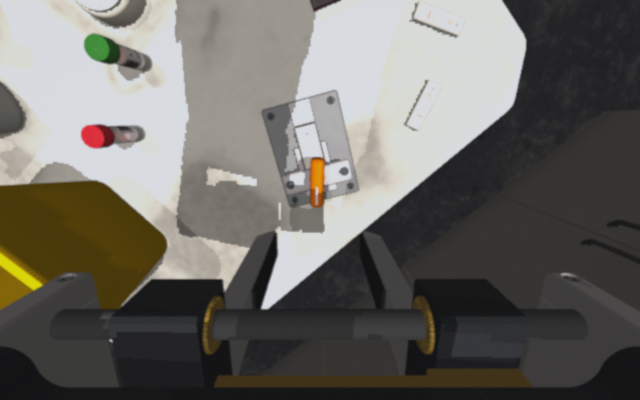

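View pics/s5c.png

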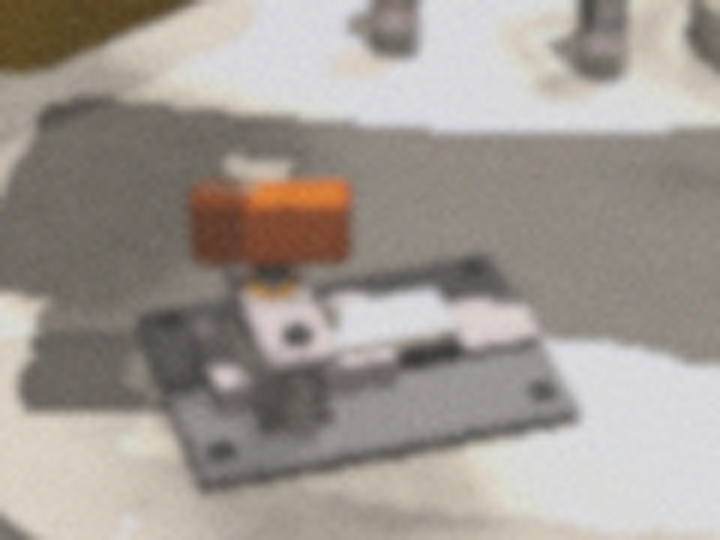

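The wrist view now shows the orange wing at (317,182), the cassette's near end at about (305,125), and both vials standing at the left.

```bash
python3 - <<'E'
from h import *
import pickle
s,p,d=pickle.load(open("w5.pkl","rb"))
c=p[85:215,250:370];cv2.imwrite("pics/w5c.png",cv2.resize(c[:,:,::-1],None,fx=6,fy=4.6*6/4.6*0.76,interpolation=cv2.INTER_CUBIC))
cv2.imwrite("pics/w5c.png",cv2.resize(c[:,:,::-1],None,fx=4.5,fy=4.5,interpolation=cv2.INTER_CUBIC))
hsv=cv2.cvtColor(p,cv2.COLOR_RGB2HSV)
m=cv2.inRange(hsv,(5,150,60),(17,255,255));m[:140]=0;m[215:]=0;m[:,:290]=0;m[:,340:]=0
dd=d[m>0];print(np.percentile(dd,[5,25,50,75,95]))
ys,xs=np.nonzero(m);K,T=wcam(s)
P=(np.linalg.inv(K)@np.vstack([xs,ys,np.ones_like(xs)]))*d[m>0];P=T[:3,:3]@P+T[:3,3:4]
print(np.percentile(P[2],[5,50,95]))
t=(P[2]>73)
q=P[:2,t].T.astype(np.float32);r=cv2.minAreaRect(q);print(r,t.sum());b=cv2.boxPoints(r);print(b)
top=np.zeros_like(m);top[ys[t],xs[t]]=1
for z in (8,):
  for u,v in ((262,112),(333.5,91.5),(357.5,191)): print(w2h(wplane(s,u,v,z)).round(1))
pt=cv2.cvtColor(cv2.imread("pics/t5.png"),cv2.COLOR_BGR2HSV)
E
```

```text
[276.75859833 279.58797455 283.23300171 286.11186218 288.83572388]
[74.27403151 77.45977048 78.86456605]
((585.822265625, -96.43960571289062), (81.12003326416016, 13.5285062789917), 0.672534704208374) 355
[[ 545.18567   -90.1519  ]
 [ 545.3445   -103.679474]
 [ 626.45886  -102.72731 ]
 [ 626.30005   -89.19974 ]]
[-62.9 -41.    8. ]
[-64.   45.1   8. ]
[57.2 47.1  8. ]
```

View pics/w5c.png

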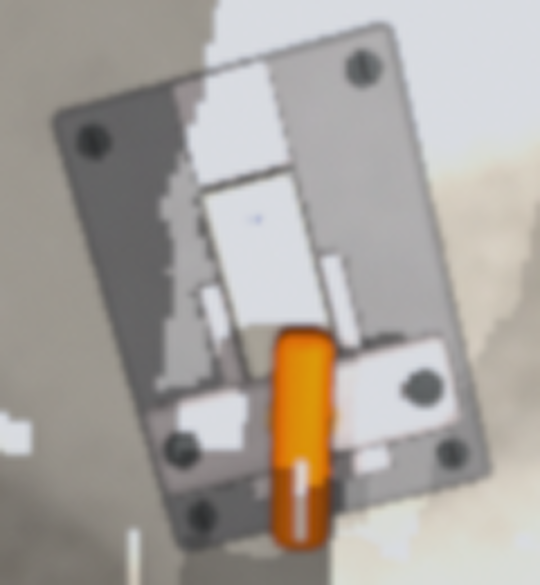

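```bash
python3 - <<'E'
from h import *
import pickle
s,p,d=pickle.load(open("w5.pkl","rb"))
hsv=cv2.cvtColor(p,cv2.COLOR_RGB2HSV)
m=cv2.inRange(hsv,(5,150,60),(17,255,255));m[:150]=0;m[215:]=0;m[:,:290]=0;m[:,340:]=0
n,l,st,ce=cv2.connectedComponentsWithStats(m);k=1+np.argmax(st[1:,4]);print(st[k],ce[k])
cs,_=cv2.findContours((l==k).astype(np.uint8),0,2);
w=np.array([wplane(s,*q[0],77)[:2] for q in max(cs,key=len)],np.float32);r=cv2.minAreaRect(w);print("wing",r)
# holder fit from wrist corners
cr=[(57,115),(390,25),(488,478),(185,550)]
W=np.array([wplane(s,250+(u+.0)/4.5,85+v/4.5,8)[:2] for u,v in cr])
H=np.array([(-66,-46),(-66,46),(58,46),(58,-46)],float)
a=W-W.mean(0);b=H-H.mean(0);th=np.arctan2((b[:,0]*a[:,1]-b[:,1]*a[:,0]).sum(),(a*b).sum())
R=np.array([[np.cos(th),-np.sin(th)],[np.sin(th),np.cos(th)]]);o=W.mean(0)-R@H.mean(0)
print("wrist holder",o,th,"scale",np.linalg.norm(a)/np.linalg.norm(b),(R.T@(W-o).T).T-H)
print("axis",o+R@[22,0])
for u,v,z in ((203,190,23),(293,167,23),(290,167,23),(203,190,14)): print((R.T@(wplane(s,250+u/4.5,85+v/4.5,z)[:2]-o)).round(1))
E
python3 - <<'E'
import sys;sys.path.insert(0,'.')
from h import *
import os;os.chdir('.')
p=cv2.imread("pics/t5.png");cv2.imwrite("pics/t5c.png",cv2.resize(p[145:225,265:345],None,fx=7,fy=7,interpolation=cv2.INTER_CUBIC))
E
```

```text
[310 158  15  49 366] [316.16120219 182.55464481]
wing ((601.693603515625, -96.26307678222656), (48.98097610473633, 13.419692039489746), 0.6753271222114563)
wrist holder [ 582.41250863 -101.45714662] 0.2914592867570789 scale 0.9727023626880648 [[ 1.28602195  1.6455442 ]
 [ 1.13745935 -1.75537153]
 [-0.9894312  -2.0683124 ]
 [-1.43405009  2.17813973]]
axis [603.48467115 -95.13544062]
[-37.2 -11.5]
[-37.1  11.9]
[-37.3  11.2]
[-37.3 -12.2]
```

View pics/t5c.png

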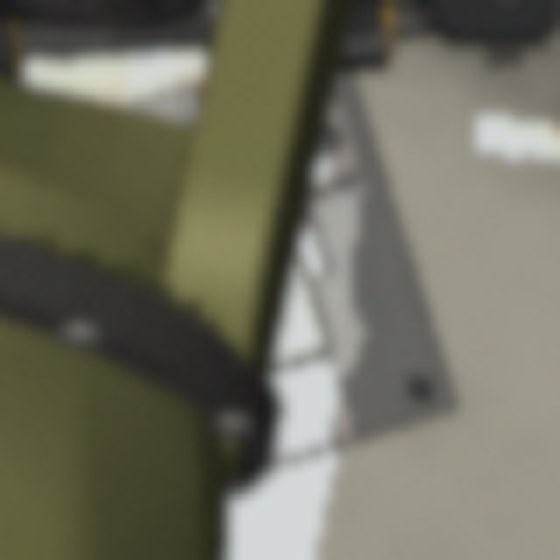

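```bash
python3 - <<'E'
from h import *
im=cv2.imread("pics/s5c.png")
cv2.imwrite("pics/s5d.png",cv2.resize(im[230:420,300:600],None,fx=2.6,fy=2.6,interpolation=cv2.INTER_CUBIC))
f=lambda u,v:(240+(u+.5)/6-.5,170+(v+.5)/6-.5)
cr=[(205,488),(580,415),(490,262),(140,320)]
H=np.array([(58,46),(-66,46),(-66,-46),(58,-46)],float)
W=np.array([plane("side",*f(*q),8)[:2] for q in cr])
a=W-W.mean(0);b=H-H.mean(0);th=np.arctan2((b[:,0]*a[:,1]-b[:,1]*a[:,0]).sum(),(a*b).sum())
R=np.array([[np.cos(th),-np.sin(th)],[np.sin(th),np.cos(th)]]);o=W.mean(0)-R@H.mean(0)
print(o,th,np.linalg.norm(a)/np.linalg.norm(b),((R.T@(W-o).T).T-H).round(1), "axis",o+R@[22,0])
for q in ((442,290),(458,332),(450,312)): print((R.T@(plane("side",*f(*q),23)[:2]-o)).round(1))
# knob centre from side: top face
s=cv2.imread("pics/s5c.png")
for q in ((192,185),(350,180),(352,205),(192,208)): print(plane("side",*f(*q),78).round(1))
E
```

```text
[583.8531673  -98.68984748] 0.2977624330483021 0.9767413741619209 [[-1.6 -0.3]
 [ 1.5 -1.3]
 [ 1.7  1.4]
 [-1.7  0.2]] axis [604.88506485 -92.23544702]
[-37.  -12.9]
[-34.9  10.9]
[-35.8  -0.3]
[629.8 -98.8  78. ]
[ 581.3 -102.    78. ]
[580.4 -87.8  78. ]
[629.  -85.9  78. ]
```

View pics/s5d.png

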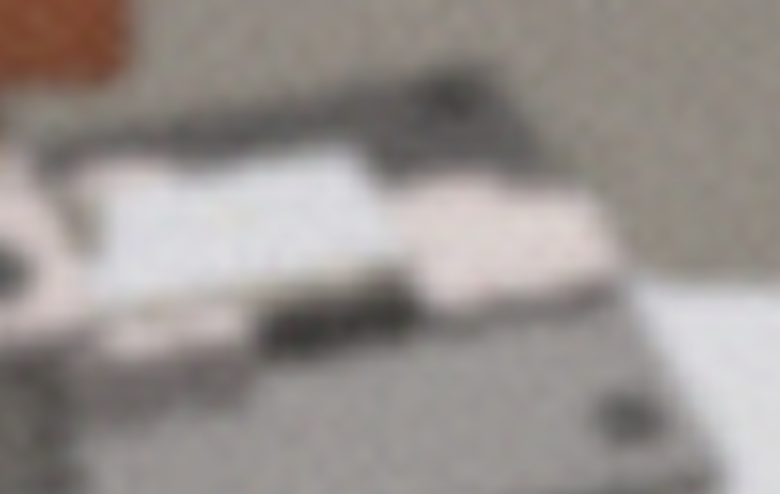

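Near end at holder x = -37.2 (wrist) and -36 (side): home. The knob axis averages about (603,-96.5) over three views. Next I'll go down and pinch it.

Call:
apply_moves(series=[[[-1.1, -0.17, -3], [0, 0, 0], 60], [[-2.2, -0.35, -6], [0, 0, 0], 60], [[-2.2, -0.35, -9], [0, 0, 0], 60], [[-2.2, -0.35, -11], [0, 0, -0.01], 55], [[-2.2, -0.35, -12.2], [0, 0, -0.01], 50], [[-2.2, -0.35, -12.2], [0, 0, -0.01], 40], [[-2.2, -0.35, -12.2], [0, 0, -0.01], 30], [[-2.2, -0.35, -12.2], [0, 0, -0.01], 20], [[-2.2, -0.35, -12.2], [0, 0, -0.01], 10], [[-2.2, -0.35, -12.2], [0, 0, -0.01], 0]], grip_force=60)

```text
clock: 9.3
eef_pos: [602.9, -95.8, 79.1]
eef_rot: [3.141, -0.001, 1.605]
wrist_force: [-1.1, 7.5, 4.1]
finger_gap: 13.4
```

```bash
cat > st.py <<'E'
from h import *
s=manip.read_state()
print("t",s["clock"],"pos",s["eef_pos"].round(2),"rot",s["eef_rot"].round(4),"F",s["wrist_force"].round(2),"M",s["moment"].round(3),"eff6",round(s["effort"][5],3),"j6",round(s["joints"][5],3),"gap",round(s["finger_gap"],2))
E
python3 st.py
```

```text
t 9.3 pos [602.93 -95.84  79.05] rot [ 3.1410e+00 -1.4000e-03  1.6052e+00] F [-1.11  7.47  4.15] M [ 1.449  0.027 -0.076] eff6 -0.09 j6 -1.824 gap 13.41
```

Call:
apply_moves(series=[[[0, 0.07, 0], [0, 0, -0.05], 0], [[0, 0.07, -0.02], [0, 0, -0.1], 0], [[0, 0.07, -0.02], [0, 0, -0.15], 0], [[0, 0.07, -0.03], [0, 0, -0.2], 0], [[0, 0.07, -0.04], [0, 0, -0.25], 0], [[0, 0.07, -0.05], [0, 0, -0.3], 0], [[0, 0.07, -0.06], [0, 0, -0.35], 0], [[0, 0.07, -0.06], [0, 0, -0.4], 0], [[0, 0.07, -0.07], [0, 0, -0.45], 0], [[0, 0.07, -0.08], [0, 0, -0.5], 0]])

```text
clock: 10.55
eef_pos: [603.1, -95.1, 78.3]
eef_rot: [3.141, -0.001, 1.104]
wrist_force: [-0.4, 7.1, 3.7]
finger_gap: 13.8
```

```bash
python3 st.py
```

```text
t 10.55 pos [603.06 -95.12  78.27] rot [ 3.1413e+00 -1.4000e-03  1.1041e+00] F [-0.36  7.11  3.66] M [ 1.388 -0.145  0.139] eff6 -0.667 j6 -1.322 gap 13.81
```

Call:
apply_moves(series=[[[0, 0.03, 0], [0, 0, -0.02], 0], [[0, 0.06, 0], [0, 0, -0.04], 0], [[0, 0.09, -0.01], [0, 0, -0.06], 0], [[0, 0.12, -0.01], [0, 0, -0.08], 0], [[0, 0.12, -0.02], [0, 0, -0.1], 0], [[0, 0.12, -0.02], [0, 0, -0.12], 0], [[0, 0.12, -0.02], [0, 0, -0.14], 0], [[0, 0.12, -0.03], [0, 0, -0.16], 0], [[0, 0.12, -0.03], [0, 0, -0.18], 0], [[0, 0.12, -0.03], [0, 0, -0.2], 0]])

```text
clock: 11.8
eef_pos: [603.2, -94.8, 77.9]
eef_rot: [3.141, -0.001, 0.904]
wrist_force: [1.9, 4.7, 4.7]
finger_gap: 13.6
```

```bash
python3 st.py
```

```text
t 11.8 pos [603.19 -94.78  77.91] rot [ 3.1406e+00 -9.0000e-04  9.0410e-01] F [1.86 4.7  4.75] M [ 0.848 -0.381  0.112] eff6 -0.218 j6 -1.12 gap 13.56
```

Call:
apply_moves(series=[[[0, 0.03, 0], [0, 0, -0.02], 0], [[0, 0.03, 0], [0, 0, -0.04], 0], [[0, 0.03, 0], [0, 0, -0.06], 0], [[0, 0.03, -0.01], [0, 0, -0.08], 0], [[0, 0.03, -0.01], [0, 0, -0.1], 0], [[0, 0.03, -0.01], [0, 0, -0.12], 0], [[0, 0.03, -0.02], [0, 0, -0.14], 0], [[0, 0.03, -0.02], [0, 0, -0.16], 0], [[0, 0.03, -0.03], [0, 0, -0.18], 0], [[0, 0.03, -0.03], [0, 0, -0.2], 0]])

```text
clock: 13.05
eef_pos: [603.4, -94.6, 77.6]
eef_rot: [3.14, -0.001, 0.704]
wrist_force: [3.3, 3.4, 5.5]
finger_gap: 13.5
```

```bash
python3 st.py
```

```text
t 13.05 pos [603.36 -94.57  77.61] rot [ 3.1403e+00 -1.4000e-03  7.0390e-01] F [3.32 3.37 5.47] M [ 0.807 -0.855  0.182] eff6 -0.216 j6 -0.92 gap 13.48
```

Call:
apply_moves(series=[[[0.02, 0.02, 0], [0, 0, -0.02], 0], [[0.03, 0.03, 0], [0, 0, -0.04], 0], [[0.04, 0.03, 0], [0, 0, -0.06], 0], [[0.04, 0.03, 0], [0, 0, -0.08], 0], [[0.04, 0.03, 0], [0, 0, -0.1], 0], [[0.04, 0.03, 0], [0, 0, -0.11], 0], [[0.04, 0.03, -0.01], [0, 0, -0.12], 0], [[0.04, 0.03, -0.01], [0, 0, -0.13], 0], [[0.04, 0.03, -0.01], [0, 0, -0.14], 0], [[0.04, 0.03, -0.01], [0, 0, -0.15], 0]])

```text
clock: 14.3
eef_pos: [603.6, -94.4, 77.4]
eef_rot: [3.141, -0.001, 0.554]
wrist_force: [3.2, 3.4, 5.2]
finger_gap: 13.4
```

```bash
cat > st2.py <<'E'
from h import *
L=[];
for k in range(4):
    s=manip.read_state();L.append(np.r_[s["moment"][2],s["effort"][5],s["wrist_force"],s["eef_rot"][2]])
    if k<3: manip.camera("side")
L=np.array(L);print("mz",L[:,0].round(3),"mean",L[:,0].mean().round(3),"eff6",L[:,1].round(3),"F",L[:,2:5].mean(0).round(2),"yaw",L[-1,5].round(4),"pos",s["eef_pos"].round(2),"gap",s["finger_gap"].round(2),"t",s["clock"])
E
python3 st2.py
```

```text
Traceback (most recent call last):
  File "st2.py", line 6, in <module>
    L=np.array(L);print("mz",L[:,0].round(3),"mean",L[:,0].mean().round(3),"eff6",L[:,1].round(3),"F",L[:,2:5].mean(0).round(2),"yaw",L[-1,5].round(4),"pos",s["eef_pos"].round(2),"gap",s["finger_gap"].round(2),"t",s["clock"])
                                                                                                                                                                                         ^^^^^^^^^^^^^^^^^^^^^
AttributeError: 'float' object has no attribute 'round'
```

```bash
sed -i 's/s\["finger_gap"\].round(2)/round(s["finger_gap"],2)/' st2.py; python3 st2.py
```

```text
mz [0.029 0.048 0.083 0.078] mean 0.06 eff6 [0.117 0.08  0.07  0.068] F [3.22 2.64 4.81] yaw 0.5544 pos [603.58 -94.44  77.41] gap 13.52 t 14.6
```

Call:
apply_moves(series=[[[0.02, 0.02, 0], [0, 0, -0.02], 0], [[0.03, 0.02, 0], [0, 0, -0.04], 0], [[0.03, 0.02, 0], [0, 0, -0.06], 0], [[0.03, 0.02, 0], [0, 0, -0.08], 0], [[0.03, 0.02, -0.01], [0, 0, -0.1], 0], [[0.03, 0.02, -0.01], [0, 0, -0.12], 0], [[0.03, 0.02, -0.01], [0, 0, -0.14], 0], [[0.03, 0.02, -0.01], [0, 0, -0.16], 0], [[0.03, 0.02, -0.02], [0, 0, -0.18], 0], [[0.03, 0.02, -0.02], [0, 0, -0.2], 0]])

```text
clock: 15.85
eef_pos: [603.8, -94.3, 77.1]
eef_rot: [3.141, -0.001, 0.354]
wrist_force: [4.7, 0.2, 5.7]
finger_gap: 13.6
```

```bash
python3 st.py
```

```text
t 15.85 pos [603.83 -94.29  77.07] rot [ 3.1409e+00 -1.0000e-03  3.5370e-01] F [4.68 0.24 5.68] M [ 0.322 -0.937  0.097] eff6 -0.217 j6 -0.568 gap 13.65
```

Call:
apply_moves(series=[[[0.02, 0, 0], [0, 0, -0.02], 0], [[0.03, 0, 0], [0, 0, -0.04], 0], [[0.04, 0, 0], [0, 0, -0.06], 0], [[0.05, 0, -0.01], [0, 0, -0.08], 0], [[0.05, 0, -0.01], [0, 0, -0.1], 0], [[0.05, 0, -0.01], [0, 0, -0.12], 0], [[0.05, 0, -0.01], [0, 0, -0.14], 0], [[0.05, 0, -0.02], [0, 0, -0.16], 0], [[0.05, 0, -0.02], [0, 0, -0.18], 0], [[0.05, 0, -0.02], [0, 0, -0.2], 0]])

```text
clock: 17.1
eef_pos: [604.1, -94.2, 76.7]
eef_rot: [3.141, -0.001, 0.154]
wrist_force: [3.7, 1.1, 4.9]
finger_gap: 13.7
```

```bash
python3 st.py
```

```text
t 17.1 pos [604.14 -94.23  76.73] rot [ 3.1413e+00 -6.0000e-04  1.5370e-01] F [3.67 1.14 4.9 ] M [ 0.343 -0.762  0.084] eff6 -0.219 j6 -0.368 gap 13.69
```

Joint 6 effort is a very repeatable indicator: -0.217 ± 0.002 at this speed. I'll keep going at the same rate.

Call:
apply_moves(series=[[[0.02, 0, 0], [0, 0, -0.02], 0], [[0.03, 0, 0], [0, 0, -0.04], 0], [[0.03, 0, 0], [0, 0, -0.06], 0], [[0.03, 0, -0.01], [0, 0, -0.08], 0], [[0.03, 0, -0.01], [0, 0, -0.1], 0], [[0.03, 0, -0.01], [0, 0, -0.12], 0], [[0.03, 0, -0.02], [0, 0, -0.14], 0], [[0.03, 0, -0.02], [0, 0, -0.16], 0], [[0.03, 0, -0.03], [0, 0, -0.18], 0], [[0.03, 0, -0.03], [0, 0, -0.2], 0]])

```text
clock: 18.35
eef_pos: [604.4, -94.2, 76.4]
eef_rot: [3.141, -0.001, -0.046]
wrist_force: [3.4, 1.1, 5.0]
finger_gap: 13.5
```

```bash
python3 st.py
```

```text
t 18.35 pos [604.43 -94.21  76.41] rot [ 3.1415e+00 -6.0000e-04 -4.6300e-02] F [3.44 1.13 4.96] M [ 0.298 -0.763  0.076] eff6 -0.219 j6 -0.168 gap 13.54
```

Call:
apply_moves(series=[[[0.02, 0, 0], [0, 0, -0.02], 0], [[0.02, 0, 0], [0, 0, -0.04], 0], [[0.02, 0, 0], [0, 0, -0.06], 0], [[0.02, 0, -0.01], [0, 0, -0.08], 0], [[0.02, 0, -0.01], [0, 0, -0.1], 0], [[0.02, 0, -0.01], [0, 0, -0.12], 0], [[0.02, 0, -0.02], [0, 0, -0.14], 0], [[0.02, 0, -0.02], [0, 0, -0.16], 0], [[0.02, 0, -0.03], [0, 0, -0.18], 0], [[0.02, 0, -0.03], [0, 0, -0.2], 0]])

```text
clock: 19.6
eef_pos: [604.7, -94.2, 76.1]
eef_rot: [3.142, -0.001, -0.246]
wrist_force: [4.5, 0.7, 4.2]
finger_gap: 13.5
```

```bash
python3 st.py
```

```text
t 19.6 pos [604.71 -94.25  76.12] rot [ 3.1416e+00 -9.0000e-04 -2.4640e-01] F [4.53 0.71 4.22] M [ 0.114 -1.05   0.083] eff6 -0.216 j6 0.032 gap 13.45
```

Still at baseline (1.85 rad turned).

Call:
apply_moves(series=[[[0.02, 0, 0], [0, 0, -0.02], 0], [[0.03, 0, 0], [0, 0, -0.04], 0], [[0.03, 0, 0], [0, 0, -0.06], 0], [[0.03, 0, -0.01], [0, 0, -0.08], 0], [[0.03, 0, -0.01], [0, 0, -0.1], 0], [[0.03, 0, -0.01], [0, 0, -0.12], 0], [[0.03, 0, -0.02], [0, 0, -0.14], 0], [[0.03, 0, -0.02], [0, 0, -0.16], 0], [[0.03, 0, -0.03], [0, 0, -0.18], 0], [[0.03, 0, -0.03], [0, 0, -0.2], 0]])

```text
clock: 20.85
eef_pos: [605.0, -94.3, 75.8]
eef_rot: [-3.142, -0.001, -0.446]
wrist_force: [5.9, -0.7, 4.5]
finger_gap: 13.5
```

```bash
python3 st.py
```

```text
t 20.85 pos [604.99 -94.33  75.81] rot [-3.1416e+00 -9.0000e-04 -4.4640e-01] F [ 5.87 -0.66  4.45] M [-0.094 -1.091  0.186] eff6 -0.216 j6 0.232 gap 13.54
```

Call:
apply_moves(series=[[[0.02, -0.01, 0], [0, 0, -0.01], 0], [[0.03, -0.02, 0], [0, 0, -0.02], 0], [[0.04, -0.02, 0], [0, 0, -0.03], 0], [[0.04, -0.02, 0], [0, 0, -0.04], 0], [[0.04, -0.02, 0], [0, 0, -0.05], 0], [[0.04, -0.02, 0], [0, 0, -0.06], 0], [[0.04, -0.02, -0.01], [0, 0, -0.07], 0], [[0.04, -0.02, -0.01], [0, 0, -0.08], 0], [[0.04, -0.02, -0.01], [0, 0, -0.09], 0], [[0.04, -0.02, -0.01], [0, 0, -0.1], 0]])

```text
clock: 22.1
eef_pos: [605.2, -94.4, 75.7]
eef_rot: [3.142, -0.0, -0.546]
wrist_force: [4.0, 0.3, 6.3]
finger_gap: 13.3
```

```bash
python3 st2.py
```

```text
mz [0.159 0.111 0.154 0.119] mean 0.136 eff6 [-0.01   0.043  0.264  0.175] F [3.96 0.68 6.3 ] yaw -0.5458 pos [605.14 -94.42  75.68] gap 13.96 t 22.25
```

Call:
apply_moves(series=[[[0.02, 0, 0], [0, 0, -0.02], 0], [[0.03, 0, 0], [0, 0, -0.04], 0], [[0.03, 0, 0], [0, 0, -0.06], 0], [[0.03, 0, 0], [0, 0, -0.07], 0], [[0.03, 0, 0], [0, 0, -0.08], 0], [[0.03, 0, 0], [0, 0, -0.09], 0], [[0.03, 0, -0.01], [0, 0, -0.1], 0], [[0.03, 0, -0.01], [0, 0, -0.11], 0], [[0.03, 0, -0.01], [0, 0, -0.13], 0], [[0.03, 0, -0.01], [0, 0, -0.15], 0]])

```text
clock: 23.5
eef_pos: [605.3, -94.5, 75.5]
eef_rot: [3.141, -0.0, -0.696]
wrist_force: [2.9, -1.7, 5.8]
finger_gap: 13.6
```

```bash
python3 st2.py
```

```text
mz [0.263 0.202 0.217 0.172] mean 0.213 eff6 [-0.097  0.015  0.459  0.28 ] F [ 3.37 -0.78  6.07] yaw -0.6957 pos [605.33 -94.52  75.5 ] gap 13.33 t 23.65
```

Call:
apply_moves(series=[[[0.02, 0, 0], [0, 0, -0.02], 0], [[0.02, 0, 0], [0, 0, -0.04], 0], [[0.02, 0, 0], [0, 0, -0.06], 0], [[0.02, 0, 0], [0, 0, -0.07], 0], [[0.02, 0, 0], [0, 0, -0.08], 0], [[0.02, 0, 0], [0, 0, -0.09], 0], [[0.02, 0, -0.01], [0, 0, -0.1], 0], [[0.02, 0, -0.01], [0, 0, -0.11], 0], [[0.02, 0, -0.01], [0, 0, -0.13], 0], [[0.02, 0, -0.01], [0, 0, -0.15], 0]])

```text
clock: 24.9
eef_pos: [605.5, -94.6, 75.3]
eef_rot: [3.141, -0.0, -0.846]
wrist_force: [3.0, -2.1, 5.2]
finger_gap: 13.7
```

```bash
python3 st2.py
```

```text
mz [0.256 0.268 0.241 0.193] mean 0.239 eff6 [-0.056  0.051  0.494  0.316] F [ 3.55 -1.51  5.01] yaw -0.8458 pos [605.53 -94.64  75.37] gap 13.6 t 25.05
```

The resistance rise is clear. It was 0.083 N m at yaw -0.25, then 0.19, 0.16, 0.26 and 0.26 at -0.45, -0.55, -0.70 and -0.85. That puts contact at about -0.40 ± 0.15, so +45° means stopping at yaw ≈ -1.185, another 0.34 rad.

Call:
apply_moves(series=[[[0.01, 0, 0], [0, 0, -0.04], 0], [[0.02, 0, 0], [0, 0, -0.08], 0], [[0.02, 0, -0.01], [0, 0, -0.12], 0], [[0.02, 0, -0.01], [0, 0, -0.16], 0], [[0.02, -0.01, -0.02], [0, 0, -0.2], 0], [[0.02, -0.01, -0.02], [0, 0, -0.24], 0], [[0.02, -0.01, -0.03], [0, 0, -0.28], 0], [[0.02, -0.01, -0.04], [0, 0, -0.3], 0], [[0.02, -0.01, -0.05], [0, 0, -0.32], 0], [[0.02, -0.01, -0.05], [0, 0, -0.34], 0]])

```text
clock: 26.3
eef_pos: [605.8, -95.0, 74.9]
eef_rot: [3.141, -0.001, -1.186]
wrist_force: [2.6, -3.6, 5.0]
finger_gap: 13.6
```

```bash
python3 st2.py
```

```text
mz [0.368 0.295 0.271 0.297] mean 0.308 eff6 [0.037 0.128 0.571 0.393] F [ 2.95 -3.79  5.13] yaw -1.1854 pos [605.76 -95.03  74.91] gap 13.84 t 26.45
```

Call:
apply_moves(series=[[[0, 0, 0], [0, 0, 0], 10], [[0, 0, 0], [0, 0, 0], 30], [[0, 0, 0], [0, 0, 0], 50], [[0, 0, 0], [0, 0, 0], 50], [[0, 0, 0], [0, 0, 0], 50], [[0, 0, 0], [0, 0, 0], 50], [[0, 0, 2], [0, 0, 0], 50], [[0, 0, 5], [0, 0, 0], 50], [[0, 0, 9], [0, 0, 0], 50], [[0, 0, 12], [0, 0, 0], 50]])

```text
clock: 27.7
eef_pos: [606.1, -94.5, 198.3]
eef_rot: [-3.139, -0.001, -1.185]
wrist_force: [-0.6, -0.4, 0.1]
finger_gap: 47.2
```

```bash
python3 - <<'E'
from h import *
s,p,d=wshot("w9");print(s["clock"],s["eef_pos"],s["eef_rot"],s["wrist_force"],s["finger_gap"])
s2,_=manip.camera("side");cv2.imwrite("pics/s9c.png",cv2.resize(s2[140:260,240:400,::-1],None,fx=5,fy=5,interpolation=cv2.INTER_CUBIC))
E
```

```text
27.7 [606.07150879 -94.49812789 198.28074404] [-3.13943762e+00 -1.48345735e-03 -1.18505108e+00] [-0.56639381 -0.36230135  0.13426159] 47.17876009695531
```

View pics/w9.png

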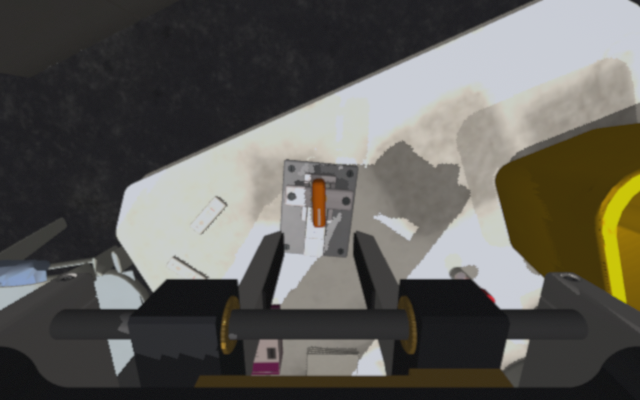

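View pics/s9c.png

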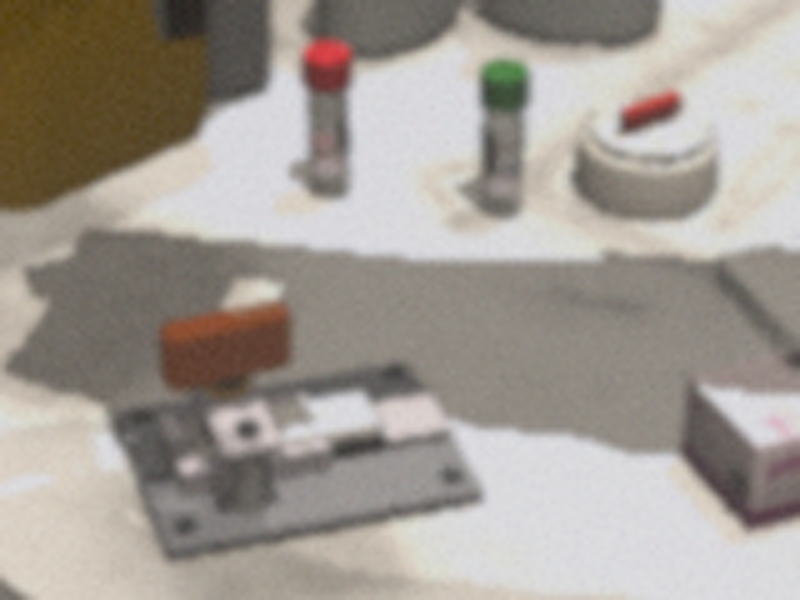

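The wing stayed put and the arm is clear. The cassette's near end is still at the home position, and both vials stand, with red at (327,120) and green at (503,135) in the crop. One last check on the wing's angle and the cassette end.

```bash
python3 - <<'E'
from h import *
import pickle
def wing(f,box,z):
    s,p,d=pickle.load(open(f,"rb"));hsv=cv2.cvtColor(p,cv2.COLOR_RGB2HSV);m=cv2.inRange(hsv,(4,140,40),(18,255,255))
    k=np.zeros_like(m);a,b,c,e=box;k[a:b,c:e]=m[a:b,c:e];n,l,st,_=cv2.connectedComponentsWithStats(k);i=1+np.argmax(st[1:,4])
    cs,_=cv2.findContours((l==i).astype(np.uint8),0,2)
    w=np.array([wplane(s,*q[0],z)[:2] for q in max(cs,key=len)],np.float32);vx,vy,x,y=cv2.fitLine(w,2,0,.01,.01).ravel()
    print(f,np.degrees(np.arctan2(vy,vx)),cv2.minAreaRect(w))
wing("w5.pkl",(150,215,290,340),77);wing("w9.pkl",(165,240,300,335),73)
f=lambda u,v:(240+(u+.5)/5-.5,140+(v+.5)/5-.5)
print(plane("side",*f(375,408),22.5), plane("side",240+450.5/6-.5,170+312.5/6-.5,23))
E
```

```text
w5.pkl 0.01796955 ((604.659423828125, -95.81797790527344), (48.99352264404297, 13.60531234741211), 0.7589244246482849)
w9.pkl 24.11119 ((605.3289184570312, -95.2082748413086), (50.08934020996094, 13.320531845092773), 22.048084259033203)
[ 549.70245494 -111.5060263    22.5       ] [ 549.76022756 -109.51393896   23.        ]
```

```bash
python3 -c "
from cell import manip
print(manip.sign_off())"
```

```text
the job is handed in; nothing more can be done
None
```

I slid the cassette home, clamped it about an eighth of a turn past first contact, and handed the job in at about 28 s. No verdict was given, and I had no direct reading of the clamp force.

- **Cassette:** I pushed it with closed fingers until it hit a hard stop, at 25 N push. Its near end then measured -37.2 mm (wrist camera) and -36 mm (side camera), against -36 mm for home. After clamping, the side camera put the end in the same place to within 2 mm.
- **Knob:** I turned it clockwise by about 2.79 rad in one grip. The moment stayed mostly at 0.08–0.14 N m, then climbed from yaw -0.25 onwards to 0.37 N m at the end. I took contact as yaw -0.40 ± 0.15 and stopped at -1.185, which is about 45° past contact (between 37° and 54°).
- **After release:** the wing measured 22°, against about 21.6° expected, so it did not slip in the grip. Both vials were standing and the arm was clear of everything.

**Readings that disagreed or were noisy:**
- The three cameras differed by 3–6 mm on where the knob axis was, so I centred on it by wrist force while turning.
- The moment was noisy by about 0.03–0.04 N m, including one stray 0.18 N m reading before contact.
- The joint 6 effort showed no rise at contact, so I used the wrist moment instead.

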